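# Bring a ratchet drawing board down to its second notch

## Task

The drawing board on the counter is propped too steeply: set it at the second notch from the bottom. Its ratchet only clicks upward, so lift the board by its red handle past the top notch until it just touches the rubber top stop and the ratchet has let go, without straining it there; bring it gently all the way down onto its rests so that the ratchet catches again, then raise it to the second notch, let its weight down on the ratchet and let go. Never let the board drop, and leave the things around it where they are.

Things in the scene. Friction and masses are not known exactly. Their poses are not given: they have to be found in the camera images.
- board: White drawing board, 360 mm wide, 235 deep, 14 thick; 4 to 7 N hold it at its handle when low, 2 to 4 N when steep. Origin 110 mm from the hinge axis in its mid plane; x from hinge to handle, z out of the drawing face. Its tilt (x axis above level): 0.10 rad on the rests; notches at 0.25, 0.40 (second from the bottom), 0.55, 0.70, 0.85, each within 0.015. Starts at 0.70. Hinge range 0 to 1.25.
- handle (a point): Middle of the red carry handle: a round tube 12 mm thick, 108 mm long, parallel to the hinge, that turns freely on its rod, between posts 62 mm either side of here; 280 mm from the hinge axis, in the board's mid plane, 34 mm clear of the board's far edge. Frame turns with the board: x from hinge to handle, y along the tube, z out of the drawing face.
- pawl_pin (a point): Pivot, at the board's +y side, of the pawl: a red sprung bail whose rod drops into the notches of two steel quadrants. Going up it clicks by itself, with jerks of up to 10 N at the handle. At the release (from 0.96 to 1.14 rad: feel for it) the push rises by 3 to 8 N over some 20 mm, drops, and 10 to 15 mm on the rubber stop is felt; by then the pawl has let go and passes every notch going down.
- base: Pale wooden frame under the board, fixed, 300 x 430 mm, rails 22 mm high; origin on the counter under its middle, x towards the handle's side, z up. The hinge axis is parallel to its y, 110 mm on the -x side, 45 mm up. It carries the rests, toothed quadrants (135 mm radius), brass release shoes and at +y the rubber top stop: lean on it with 3 to 8 N beyond the weight at the handle; 12 N strains it.
- rest (a point): Between the two rubber-topped rests under the far part of the board, at their height (60 mm). Coming down released, carry the board until it lies on them (0.10 rad) and takes 2 to 10 N of push at the handle; it may need a push of up to 3 N between 0.30 and 0.12 rad. The ratchet is then armed again. Forcing the board down while it stands in a notch strains the teeth.
- mug: Blue mug, 80 mm across, 92 mm high; origin under its middle. Stands beside the base, to be left alone.
- bowl: Dark wooden bowl, 132 mm across, 55 mm high; origin under its middle. Stands beside the base, to be left alone.
- candlestick: Brass candlestick, 80 mm across the foot, 130 mm high; origin under its middle. Stands beside the base, to be left alone.

How it is judged:
By the outcome, as a careful person would: the job done as asked, in the order asked, and still so for the second after the job is handed in, with the robot touching nothing.
It also fails if it takes over 72 s, if anything falls off the work surface, if the arm or the gripper's body presses on something with over 40 N, if the wrist force passes 120 N, or if a joint passes its speed limit or range.

## Robot

A 6-joint arm with a two-finger parallel gripper is mounted at the origin on the work surface. World frame = base frame: x ahead of the robot, y to its left, z up, the work surface at z = 0. Lengths are in mm, angles in rad, forces in N, time in s.
With the tool pointing down it reaches from about 350 to 975 mm from the base axis. Payload 7.1 kg.
Tool frame: the origin (TCP) lies at the very end of the fingers, on their centre line; the grasp point (between the pads) lies ctrl.hold_point_z behind it (ctrl.hold_point_z is the distance from the TCP to the grasp point, in mm); z points along the fingers, y is the line along which they close (so a half turn about z gives the same grasp; the last joint's range is limited). The gripper opens to 88 mm and grips with 3 to 60 N. Pads are 20 mm wide; open, the fingers measure 115 mm over their backs; the gripper's body (75 mm by 178 mm) begins 61 mm behind the grasp point.
Start: joints at [1.141, 0.423, 1.63, -0, 1.089, -0.019], TCP at [249.557, 572.997, 222.675] pointing down, gripper open.
Joint ranges: [-3, 3], [-0.9, 2.11], [0.09, 2.58], [-1.31, 4.45], [0.11, 2.69], [-2.54, 2.54]. Speed limits (rad/s): [2.39, 2.39, 3.01, 3.14, 3.14, 3.14].

## Interface

Orientations are given as a rotation vector (axis times angle).
In Python, from workcell import ctrl gives the robot as it stands. The module is installed in compiled form; this text tells all that it offers.
- The arm moves only by the shell command python3 -m creep 'ROWS'. ROWS is JSON, a list of rows, each an object with "translation": the shift along the tool's x, y, z in mm, a list of three; "angular": the turn, a rotation vector about the tool's x, y, z in rad, a list of three; "jaw": the opening, from 0 (shut) to 1 (fully open). A call has exactly 8 rows; each row is the pose to reach, as a shift and turn from the pose commanded when the call began, along the tool's axes at that moment; what a row does not reach only later rows make up. A row lasts 1/8 s, in which the tool goes at most 62.5 mm and 10.7 degrees, less where a joint would pass 70% of its speed; a pose out of reach is approached as far as the arm can. A call with a gripper value outside its range is refused whole. The fingers move at their own pace and stop on an object; the grip force is fixed at half the most. Time passes only in rows, so rows that repeat a pose let the fingers close, or fill a call up. It gives the time, the measured TCP pose, the force, the opening and the grip force at its end, in the units of the state.
- ctrl.get_obs(): the state, without advancing time (a new reading comes with each control period).
- ctrl.get_image(name): name is "side" or "top"; returns the picture (400x640x3 uint8, red, green, blue); there is no depth.
- ctrl.camera_info(name): a dict with "camera_matrix" (3x3 intrinsics, pixels), "world_from_camera" (4x4, takes a point from camera to world coordinates). Camera axes: x right, y up, looking along -z (the intrinsics and any distortion apply to the point x, -y, -z); pixel columns grow to the right and rows downward; lengths in mm; the calibration is good to about 2 mm. A picture is of the moment at which its call begins. camera_info takes no time and is no camera call.
- ctrl.close_job(): hands the job in; it is judged then, once.
Trained networks look in the newest picture that a camera, given by its name, has taken for a name from the list of things; names that differ only in an ending like _2 or _b are one class to them, and where a whole thing is asked for, a point or a joint stands for the part that bears it (a point fixed in the world has none). Each returns a list of dicts, best first, with "score" (0 to 1); they miss things now and then, are a little off and sometimes report something else, mostly with a low value. They report only what shows in the picture. A call takes as long as a camera call.
- ctrl.look_for(camera, label): "rect" ([left, top, right, bottom] in pixels, round what is visible of it).
The state is a dict: "t": time; "qpos": joint angles; "qvel": joint speeds; "joint_torque": joint torques, N m; "ee_pos": TCP position; "orientation": TCP orientation; "ft_force": force on the tool from outside, world axes, zero at the start; "moment": the same for the moment, N m; "width": finger opening in mm; "grasp_force": force on a finger pad.
Only numpy, scipy, OpenCV 4.12 (cv2) and the standard library are available. Lean on these libraries where they do the work, as an engineer would, in place of code of your own. Each camera call takes 0.05 s, during which the arm holds its last target. There are 200 camera calls.

## Working session

There is one attempt and no reset: what is moved stays moved. The work goes in short steps, Python scripts to look and compute and a shell command to move; the robot and the scene stay as the last step left them, time stands still between calls to the robot, and variables do not carry over. Pictures are saved under pics/ and viewed, at most 10 in all, crops included, and the job is handed in when it is done.

```bash
mkdir -p pics; ls; python3 - <<'E'
from workcell import ctrl
import cv2,numpy as np
print(ctrl.get_obs(), ctrl.hold_point_z)
for c in("side","top"):
    im=ctrl.get_image(c); cv2.imwrite(f"pics/{c}0.png",im[:,:,::-1])
    i=ctrl.camera_info(c); print(c,i)
    for n in("board","handle","pawl_pin","base","rest","mug","bowl","candlestick"):
        print(n,[(np.round(d["rect"]).tolist(),round(d["score"],2)) for d in ctrl.look_for(c,n)[:2]])
E
```

```text
pics
{'t': 0.0, 'qpos': array([ 1.14100099e+00,  4.23832168e-01,  1.63069234e+00, -1.69850934e-06,
        1.08862734e+00, -1.90379987e-02]), 'qvel': array([ 8.40740999e-05,  2.35563138e-04, -6.26869235e-05, -1.65399031e-03,
       -1.35723887e-03,  2.47128105e-05]), 'joint_torque': array([ 1.14944443e-03, -5.44612598e+01, -2.73665679e+01,  6.44319411e-02,
        2.28405307e-02, -1.03830710e-04]), 'ee_pos': array([249.32647054, 572.49520116, 221.9062098 ]), 'orientation': array([-6.40617894e-01, -3.07522952e+00,  2.38802245e-03]), 'ft_force': array([-0.43050234,  0.57339049,  0.06808215]), 'moment': array([0.04726554, 0.01725781, 0.01795033]), 'grasp_force': 0.0, 'width': 87.35827242429897} 18.700000000000003
side {'camera_matrix': array([[404.99406368,   0.        , 320.1113207 ],
       [  0.        , 404.99406368, 202.64052523],
       [  0.        ,   0.        ,   1.        ]]), 'world_from_camera': array([[-6.05175280e-01, -5.96374666e-01,  5.27352007e-01,
         1.06232734e+03],
       [ 7.95938801e-01, -4.40260193e-01,  4.15514605e-01,
         4.93874492e+02],
       [-1.
[... 842 characters left out ...]
02],
       [-9.99837929e-01,  1.76476700e-02, -3.56014674e-03,
         3.87126637e+01],
       [-4.46434009e-04,  1.73386199e-01,  9.84853810e-01,
         1.15014559e+03],
       [ 0.00000000e+00,  0.00000000e+00,  0.00000000e+00,
         1.00000000e+00]])}
board [([245.0, 181.0, 406.0, 274.0], 0.58)]
handle [([244.0, 179.0, 404.0, 269.0], 0.9), ([411.0, 233.0, 447.0, 263.0], 0.6)]
pawl_pin [([244.0, 176.0, 402.0, 270.0], 0.65)]
base [([248.0, 182.0, 402.0, 282.0], 0.93)]
rest [([248.0, 180.0, 402.0, 281.0], 0.96)]
mug [([413.0, 181.0, 446.0, 216.0], 0.96), ([245.0, 181.0, 404.0, 272.0], 0.65)]
bowl [([191.0, 210.0, 232.0, 259.0], 0.82)]
candlestick [([411.0, 237.0, 449.0, 262.0], 0.73)]
```

```bash
python3 - <<'E'
import cv2
a=cv2.imread("pics/side0.png")[90:290,190:500]; b=cv2.imread("pics/top0.png")[90:310,170:470]
cv2.imwrite("pics/s1.png",cv2.resize(a,None,fx=2.5,fy=2.5,interpolation=cv2.INTER_CUBIC))
cv2.imwrite("pics/t1.png",cv2.resize(b,None,fx=2.5,fy=2.5,interpolation=cv2.INTER_CUBIC))
E
```

```text
(no output)
```

View pics/s1.png

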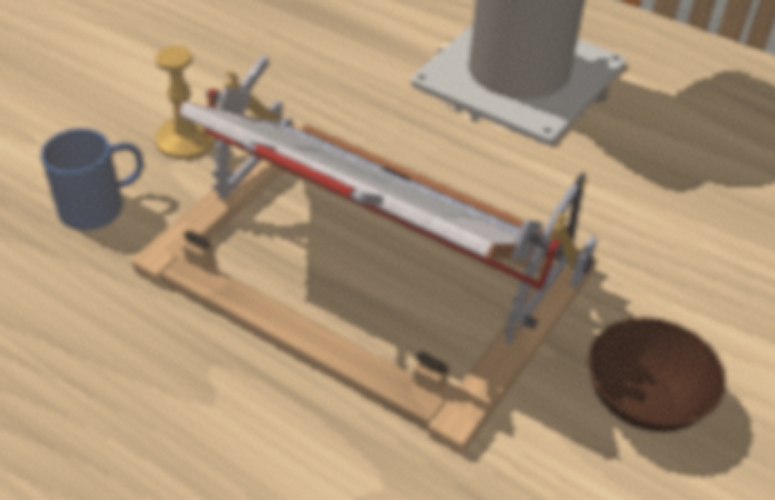

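View pics/t1.png

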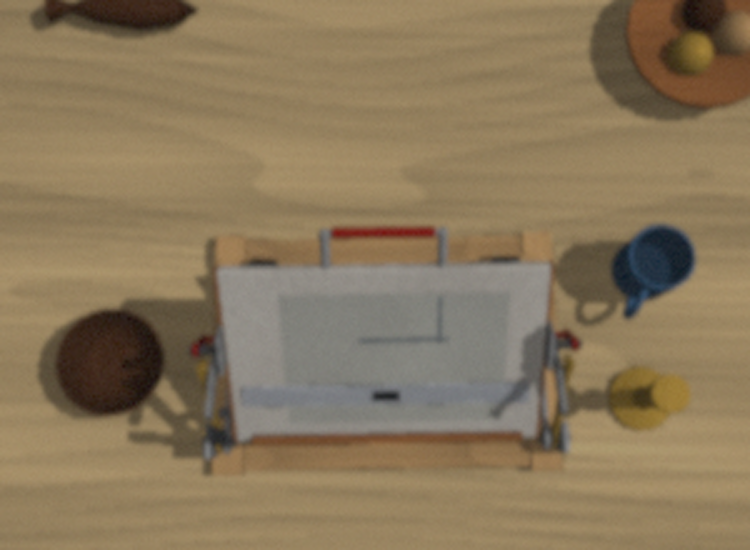

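```bash
cat > h.py <<'E'
from workcell import ctrl
import numpy as np, json
from scipy.optimize import least_squares
from scipy.spatial.transform import Rotation as R
def proj(c,P):
    i=ctrl.camera_info(c);T=np.linalg.inv(i["world_from_camera"]);K=i["camera_matrix"]
    p=np.asarray(P)@T[:3,:3].T+T[:3,3]
    return np.c_[K[0,0]*p[:,0]/-p[:,2]+K[0,2], K[1,1]*-p[:,1]/-p[:,2]+K[1,2]]
def world(s,P):
    P=np.asarray(P,float);c,n=np.cos(s[2]),np.sin(s[2])
    return np.c_[s[0]+c*P[:,0]-n*P[:,1], s[1]+n*P[:,0]+c*P[:,1], P[:,2]]
def hb(th,y=0): return [-110+280*np.cos(th),y,45+280*np.sin(th)]
E
cat > fit.py <<'E'
from h import *
t=0.70
top=[([150,215,22],(217,238)),([150,-215,22],(551,235)),([-150,215,22],(212,472)),([-150,-215,22],(563,470)),
 (hb(t,54),(330,232)),(hb(t,-54),(436,232))]
side=[([150,-215,22],(135,265)),([150,215,22],(432,427)),([150,215,0],(465,455)),(hb(t,-54),(255,148)),(hb(t,54),(353,195))]
pt=np.array([p for _,p in top])/2.5+[170,90]; ps=np.array([p for _,p in side])/2.5+[190,90]
Bt=[b for b,_ in top];Bs=[b for b,_ in side]
f=lambda s:np.r_[proj("top",world(s,Bt))-pt,proj("side",world(s,Bs))-ps].ravel()
r=least_squares(f,[450,40,0],x_scale=[10,10,.1],loss='soft_l1');print(r.x);print(np.round(f(r.x).reshape(-1,2),1).tolist())
print(world(r.x,[hb(.7),hb(1.1),hb(.1)]))
E
python3 fit.py
```

```text
[4.22485709e+02 4.33747957e+01 3.57423418e-02]
[[-1.3, -0.5], [0.0, -1.7], [-0.8, 2.2], [0.1, 0.4], [0.3, 0.8], [-0.8, 0.1], [-2.5, -3.1], [12.1, 5.9], [-1.9, -0.3], [-0.0, 0.3], [-1.1, -0.8]]
[[526.57499864  47.09677573 225.38095243]
 [439.48176129  43.98253319 294.53806082]
 [590.97919191  49.39971318  72.95335666]]
```

```bash
python3 - <<'E'
import re
s=open('fit.py').read().replace("([150,215,22],(432,427)),","").replace("([150,-215,22],(135,265)),","")
open('fit.py','w').write(s+'''
import cv2
for c,(a,b,u,v) in dict(top=(170,205,295,350),side=(140,175,285,340)).items():
    im=cv2.imread(f"pics/{c}0.png").astype(float)
    red=im[...,2]-im[...,:2].max(2); m=np.zeros(red.shape,bool); m[a:b,u:v]=red[a:b,u:v]>40
    y,x=np.nonzero(m); w=red[y,x]; print(c,len(x),x.min(),x.max(),y.min(),y.max(),np.average(x,weights=w),np.average(y,weights=w),np.polyfit(x,y,1,w=w)[0])
    print(proj(c,world(r.x,[hb(.7),hb(.7,54),hb(.7,-54)])))
''')
E
python3 fit.py
```

```text
[4.22644144e+02 4.36154003e+01 3.61055397e-02]
[[-1.4, -0.6], [-0.1, -1.8], [-0.9, 2.2], [0.0, 0.3], [0.2, 0.7], [-0.9, -0.0], [-1.8, -0.2], [-0.0, 0.3], [-1.0, -0.7]]
[[526.73207497  47.37518512 225.38095243]
 [439.63997444  44.2293107  294.53806082]
 [591.13542756  49.70151389  72.95335666]]
top 165 303 343 181 185 323.0418948283355 182.52081703607126 -0.007629945920743819
[[322.83979606 183.16275293]
 [302.16778245 183.53013534]
 [343.5054502  182.79548355]]
side 256 292 339 141 168 312.8953039927405 156.4154378402904 0.3181046846833953
[[310.65709983 158.19716601]
 [330.20111036 167.26671788]
 [291.99622932 149.53744222]]
```

```bash
python3 - <<'E'
from h import *
o=ctrl.get_obs();Rm=R.from_rotvec(o["orientation"]).as_matrix();print(Rm.round(3))
for tgt in ([528,47.2,290],):
    print(Rm.T@(np.array(tgt)-[249.557,572.997,222.675]))
yd=np.array([np.cos(.033),np.sin(.033),0]); G=np.c_[np.cross(yd,[0,0,-1]),yd,[0,0,-1]]
print(R.from_matrix(Rm.T@G).as_rotvec(),G)
E
```

```text
[[-0.917  0.399  0.   ]
 [ 0.399  0.917  0.   ]
 [-0.     0.    -1.   ]]
[-465.25413941 -370.85207114  -67.32735089]
[ 3.06935482e-05 -8.19824869e-07  1.12698867e+00] [[-0.03299401  0.99945555  0.        ]
 [ 0.99945555  0.03299401  0.        ]
 [ 0.          0.         -1.        ]]
```

```bash
python3 -m creep '[{"translation":[-25,-20,-20],"angular":[0,0,0.141],"jaw":0.27},{"translation":[-60,-48,-40],"angular":[0,0,0.282],"jaw":0.27},{"translation":[-95,-76,-60],"angular":[0,0,0.423],"jaw":0.27},{"translation":[-130,-104,-67.3],"angular":[0,0,0.564],"jaw":0.27},{"translation":[-165,-132,-67.3],"angular":[0,0,0.705],"jaw":0.27},{"translation":[-200,-160,-67.3],"angular":[0,0,0.846],"jaw":0.27},{"translation":[-235,-187,-67.3],"angular":[0,0,0.987],"jaw":0.27},{"translation":[-265.9,-211.9,-67.3],"angular":[0,0,1.127],"jaw":0.27}]'
python3 -m creep '[{"translation":[-35,17,0],"angular":[0,0,0],"jaw":0.27},{"translation":[-75,36,0],"angular":[0,0,0],"jaw":0.27},{"translation":[-115,56,0],"angular":[0,0,0],"jaw":0.27},{"translation":[-155,76,0],"angular":[0,0,0],"jaw":0.27},{"translation":[-195,95,0],"angular":[0,0,0],"jaw":0.27},{"translation":[-220,107,0],"angular":[0,0,0],"jaw":0.27},{"translation":[-229,111.8,0],"angular":[0,0,0],"jaw":0.27},{"translation":[-229,111.8,0],"angular":[0,0,0],"jaw":0.27}]'
python3 - <<'E'
from h import *
import cv2
a=ctrl.get_image("side");b=ctrl.get_image("top");o=ctrl.get_obs();print(o["qpos"],o["width"])
a=cv2.resize(a[40:240,210:410],None,fx=2,fy=2);b=cv2.resize(b[90:290,230:430],None,fx=2,fy=2)
cv2.imwrite("pics/p2.png",np.hstack([a,b])[:,:,::-1])
E
```

```text
t: 1.9
ee_pos: [409.3, 271.2, 290.2]
orientation: [2.19, 2.252, 0.001]
ft_force: [-0.1, 1.0, 0.1]
width: 24.0
grasp_force: 0.0
t: 2.9
ee_pos: [527.9, 47.4, 289.9]
orientation: [-2.185, -2.257, 0.0]
ft_force: [-0.6, -0.3, 0.0]
width: 23.6
grasp_force: 0.0
[6.83681420e-02 2.06846387e-01 1.77292860e+00 3.02897535e-04
 1.16218743e+00 3.46666918e-02] 23.646153477429394
```

View pics/p2.png

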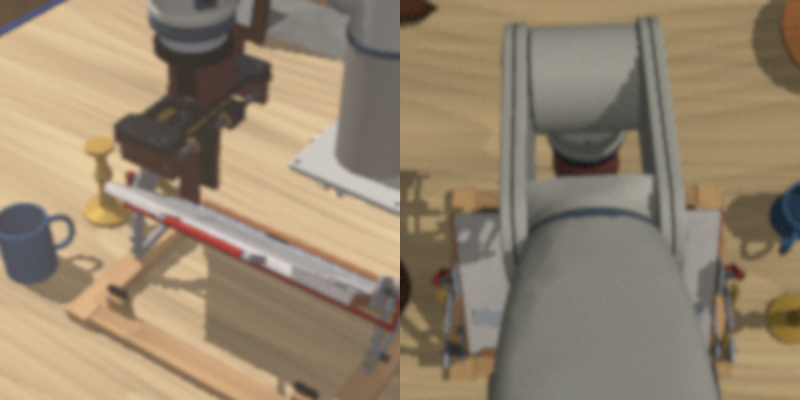

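```bash
python3 -m creep '[{"translation":[0,0,12],"angular":[0,0,0],"jaw":0.27},{"translation":[0,0,25],"angular":[0,0,0],"jaw":0.27},{"translation":[0,0,38],"angular":[0,0,0],"jaw":0.27},{"translation":[0,0,50],"angular":[0,0,0],"jaw":0.27},{"translation":[0,0,58],"angular":[0,0,0],"jaw":0.27},{"translation":[0,0,64],"angular":[0,0,0],"jaw":0.27},{"translation":[0,0,68],"angular":[0,0,0],"jaw":0.27},{"translation":[0,0,70],"angular":[0,0,0],"jaw":0.27}]'
python3 - <<'E'
from h import *
import cv2
a=ctrl.get_image("side")
a=cv2.resize(a[90:215,230:400],None,fx=4,fy=4,interpolation=cv2.INTER_CUBIC)
cv2.imwrite("pics/p3.png",a[:,:,::-1])
E
```

```text
t: 4.0
ee_pos: [528.1, 47.3, 219.9]
orientation: [2.184, 2.258, 0.0]
ft_force: [-0.4, -0.4, 0.2]
width: 23.6
grasp_force: 0.0
```

View pics/p3.png

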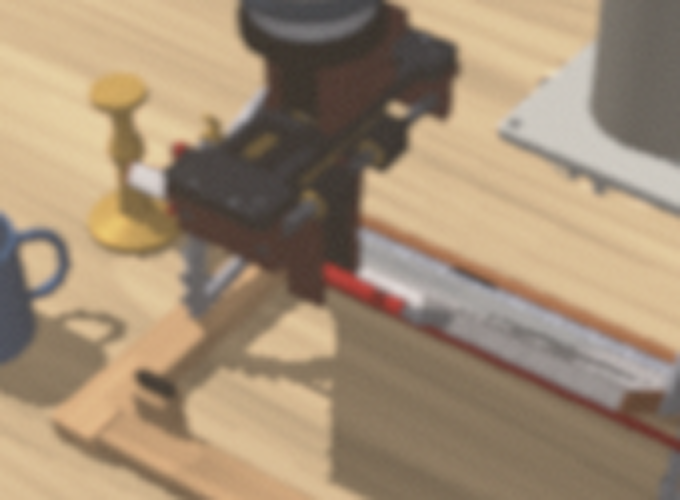

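The outer finger (310,290) is in front of the red tube and the inner finger (345,260) is behind it, with no contact force.

```bash
python3 -m creep '[{"translation":[0,0,4],"angular":[0,0,0],"jaw":0.27},{"translation":[0,0,8],"angular":[0,0,0],"jaw":0.27},{"translation":[0,0,11.5],"angular":[0,0,0],"jaw":0.27},{"translation":[0,0,11.5],"angular":[0,0,0],"jaw":0.27},{"translation":[0,0,11.5],"angular":[0,0,0],"jaw":0},{"translation":[0,0,11.5],"angular":[0,0,0],"jaw":0},{"translation":[0,0,11.5],"angular":[0,0,0],"jaw":0},{"translation":[0,0,11.5],"angular":[0,0,0],"jaw":0}]'
```

```text
t: 5.05
ee_pos: [527.5, 47.3, 208.4]
orientation: [-2.184, -2.257, 0.001]
ft_force: [-4.7, -0.9, 2.1]
width: 11.5
grasp_force: 30.0
```

```bash
cat > arc.py <<'E'
import sys,numpy as np
t0,*ts=map(float,sys.argv[1:])
for t in ts: print(t,round(280*(np.cos(t)-np.cos(t0)),1),round(-280*(np.sin(t)-np.sin(t0)),1))
E
python3 arc.py .7 .72 .745 .77 .795 .82 .845 .87 .89
```

```text
0.72 -3.7 -4.2
0.745 -8.3 -9.5
0.77 -13.1 -14.5
0.795 -18.1 -19.5
0.82 -23.1 -24.3
0.845 -28.3 -29.1
0.87 -33.6 -33.6
0.89 -37.9 -37.2
```

```bash
python3 -m creep '[{"translation":[0,-3.7,-4.2],"angular":[0,0,0],"jaw":0},{"translation":[0,-8.3,-9.5],"angular":[0,0,0],"jaw":0},{"translation":[0,-13.1,-14.5],"angular":[0,0,0],"jaw":0},{"translation":[0,-18.1,-19.5],"angular":[0,0,0],"jaw":0},{"translation":[0,-23.1,-24.3],"angular":[0,0,0],"jaw":0},{"translation":[0,-28.3,-29.1],"angular":[0,0,0],"jaw":0},{"translation":[0,-33.6,-33.6],"angular":[0,0,0],"jaw":0},{"translation":[0,-37.9,-37.2],"angular":[0,0,0],"jaw":0}]';python3 arc.py .89 .9 .91 .92 .93 .94 .95 .95 .95
```

```text
t: 6.05
ee_pos: [489.2, 46.0, 245.7]
orientation: [-2.184, -2.257, 0.001]
ft_force: [-3.8, -0.8, -10.5]
width: 11.1
grasp_force: 30.0
0.9 -2.2 -1.8
0.91 -4.4 -3.5
0.92 -6.6 -5.2
0.93 -8.8 -6.9
0.94 -11.1 -8.5
0.95 -13.4 -10.2
0.95 -13.4 -10.2
0.95 -13.4 -10.2
```

```bash
python3 -m creep '[{"translation":[0,-2.7,-1.2],"angular":[0,0,0],"jaw":0},{"translation":[0,-5.2,-2.6],"angular":[0,0,0],"jaw":0},{"translation":[0,-7.4,-4.3],"angular":[0,0,0],"jaw":0},{"translation":[0,-9.6,-5.9],"angular":[0,0,0],"jaw":0},{"translation":[0,-11.9,-7.5],"angular":[0,0,0],"jaw":0},{"translation":[0,-14.2,-9.2],"angular":[0,0,0],"jaw":0},{"translation":[0,-14.2,-9.2],"angular":[0,0,0],"jaw":0},{"translation":[0,-14.2,-9.2],"angular":[0,0,0],"jaw":0}]'; cat > fr.py <<'E'
# commanded-track tilt estimate and force split: tangential(up +), radial(out +)
from h import *
o=ctrl.get_obs();p=o["ee_pos"];f=o["ft_force"]
u=np.array([np.cos(.033),np.sin(.033)]);hx=np.dot([422.6,43.6],u)-110
x=p[:2]@u-hx;z=p[2]+17-45;th=np.arctan2(z,x);fx=f[:2]@u
print("th",round(th,4),"r",round(np.hypot(x,z),2),"F_tan",round(-fx*np.sin(th)+f[2]*np.cos(th),2),"F_rad",round(fx*np.cos(th)+f[2]*np.sin(th),2),"w",round(o["width"],2))
E
python3 fr.py;python3 arc.py .95 .955 .96 .965 .97 .975 .98 .985 .99
```

```text
t: 7.05
ee_pos: [476.4, 45.6, 255.3]
orientation: [2.184, 2.257, 0.001]
ft_force: [0.4, -1.4, -3.2]
width: 11.6
grasp_force: 30.0
th 0.9463 r 280.14 F_tan -2.13 F_rad -2.36 w 11.6
0.955 -1.1 -0.8
0.96 -2.3 -1.6
0.965 -3.4 -2.4
0.97 -4.6 -3.2
0.975 -5.7 -4.0
0.98 -6.9 -4.8
0.985 -8.1 -5.6
0.99 -9.2 -6.3
```

```bash
python3 -m creep '[{"translation":[0,-1.1,-0.8],"angular":[0,0,0],"jaw":0},{"translation":[0,-2.3,-1.6],"angular":[0,0,0],"jaw":0},{"translation":[0,-3.4,-2.4],"angular":[0,0,0],"jaw":0},{"translation":[0,-4.6,-3.2],"angular":[0,0,0],"jaw":0},{"translation":[0,-5.7,-4.0],"angular":[0,0,0],"jaw":0},{"translation":[0,-6.9,-4.8],"angular":[0,0,0],"jaw":0},{"translation":[0,-8.1,-5.6],"angular":[0,0,0],"jaw":0},{"translation":[0,-9.2,-6.3],"angular":[0,0,0],"jaw":0}]'; python3 fr.py;python3 arc.py .99 .995 1 1.005 1.01 1.015 1.02 1.025 1.03
```

```text
t: 8.05
ee_pos: [467.4, 45.3, 261.4]
orientation: [2.184, 2.257, 0.002]
ft_force: [5.7, -2.9, -3.2]
width: 11.3
grasp_force: 30.0
th 0.9852 r 280.04 F_tan -6.48 F_rad 0.4 w 11.31
0.995 -1.2 -0.8
1.0 -2.3 -1.5
1.005 -3.5 -2.3
1.01 -4.7 -3.0
1.015 -5.9 -3.8
1.02 -7.1 -4.5
1.025 -8.3 -5.2
1.03 -9.5 -6.0
```

```bash
python3 -m creep '[{"translation":[0,-1.2,-0.8],"angular":[0,0,0],"jaw":0},{"translation":[0,-2.3,-1.5],"angular":[0,0,0],"jaw":0},{"translation":[0,-3.5,-2.3],"angular":[0,0,0],"jaw":0},{"translation":[0,-4.7,-3.0],"angular":[0,0,0],"jaw":0},{"translation":[0,-5.9,-3.8],"angular":[0,0,0],"jaw":0},{"translation":[0,-7.1,-4.5],"angular":[0,0,0],"jaw":0},{"translation":[0,-7.1,-4.5],"angular":[0,0,0],"jaw":0},{"translation":[0,-7.1,-4.5],"angular":[0,0,0],"jaw":0}]'; python3 fr.py;python3 arc.py 1.02 1.025 1.03 1.035 1.04 1.045 1.05 1.055 1.06
```

```text
t: 9.05
ee_pos: [460.3, 45.1, 265.9]
orientation: [2.184, 2.257, 0.002]
ft_force: [5.0, -2.8, -1.9]
width: 11.1
grasp_force: 30.0
th 1.0151 r 279.99 F_tan -5.2 F_rad 0.97 w 11.07
1.025 -1.2 -0.7
1.03 -2.4 -1.5
1.035 -3.6 -2.2
1.04 -4.8 -2.9
1.045 -6.0 -3.6
1.05 -7.2 -4.3
1.055 -8.4 -5.0
1.06 -9.7 -5.7
```

```bash
python3 -m creep '[{"translation":[0,-1.2,-0.7],"angular":[0,0,0],"jaw":0},{"translation":[0,-2.4,-1.5],"angular":[0,0,0],"jaw":0},{"translation":[0,-3.6,-2.2],"angular":[0,0,0],"jaw":0},{"translation":[0,-4.8,-2.9],"angular":[0,0,0],"jaw":0},{"translation":[0,-4.8,-2.9],"angular":[0,0,0],"jaw":0},{"translation":[0,-4.8,-2.9],"angular":[0,0,0],"jaw":0},{"translation":[0,-4.8,-2.9],"angular":[0,0,0],"jaw":0},{"translation":[0,-4.8,-2.9],"angular":[0,0,0],"jaw":0}]'; python3 fr.py;python3 arc.py 1.04 1.045 1.05 1.055 1.06 1.065 1.07
```

```text
t: 10.05
ee_pos: [455.6, 44.9, 268.7]
orientation: [2.184, 2.257, 0.002]
ft_force: [6.5, -1.9, -3.9]
width: 11.3
grasp_force: 30.0
th 1.0346 r 279.98 F_tan -7.51 F_rad -0.12 w 11.32
1.045 -1.2 -0.7
1.05 -2.4 -1.4
1.055 -3.6 -2.1
1.06 -4.9 -2.8
1.065 -6.1 -3.5
1.07 -7.3 -4.1
```

```bash
python3 -m creep '[{"translation":[0,-0.6,-0.4],"angular":[0,0,0],"jaw":0},{"translation":[0,-1.2,-0.7],"angular":[0,0,0],"jaw":0},{"translation":[0,-1.8,-1.1],"angular":[0,0,0],"jaw":0},{"translation":[0,-2.4,-1.4],"angular":[0,0,0],"jaw":0},{"translation":[0,-2.4,-1.4],"angular":[0,0,0],"jaw":0},{"translation":[0,-2.4,-1.4],"angular":[0,0,0],"jaw":0},{"translation":[0,-2.4,-1.4],"angular":[0,0,0],"jaw":0},{"translation":[0,-2.4,-1.4],"angular":[0,0,0],"jaw":0}]'; python3 fr.py;python3 arc.py 1.05 1.055 1.06 1.065 1.07
```

```text
t: 11.05
ee_pos: [453.3, 44.8, 270.0]
orientation: [2.183, 2.257, 0.002]
ft_force: [8.1, -2.5, -5.7]
width: 11.2
grasp_force: 30.0
th 1.0441 r 279.98 F_tan -9.8 F_rad -0.88 w 11.19
1.055 -1.2 -0.7
1.06 -2.4 -1.4
1.065 -3.7 -2.1
1.07 -4.9 -2.7
```

```bash
python3 fr.py; python3 - <<'E'
from h import *
import cv2
a=ctrl.get_image("side"); cv2.imwrite("pics/side4.png",a[:,:,::-1])
b=cv2.resize(a[130:250,360:470],None,fx=5,fy=5,interpolation=cv2.INTER_CUBIC)
cv2.imwrite("pics/p4.png",b[:,:,::-1])
E
python3 fr.py
```

```text
th 1.0441 r 279.98 F_tan -9.8 F_rad -0.88 w 11.19
th 1.0442 r 279.92 F_tan -8.76 F_rad -0.83 w 11.35
```

View pics/p4.png

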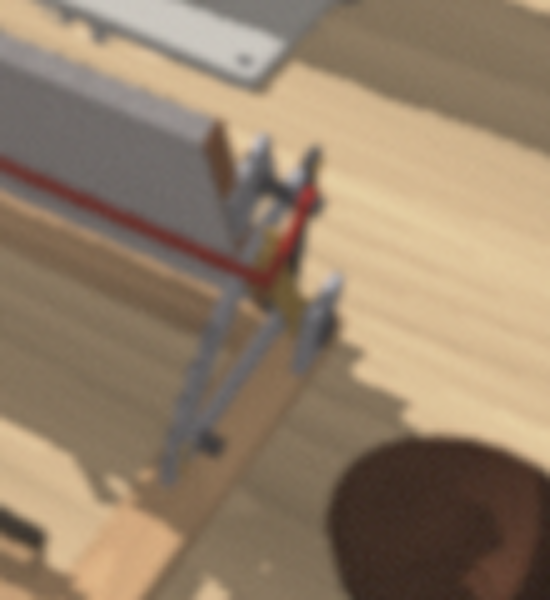

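```bash
python3 -m creep '[{"translation":[0,-0.3,-0.2],"angular":[0,0,0],"jaw":0},{"translation":[0,-0.6,-0.4],"angular":[0,0,0],"jaw":0},{"translation":[0,-0.9,-0.5],"angular":[0,0,0],"jaw":0},{"translation":[0,-1.2,-0.7],"angular":[0,0,0],"jaw":0},{"translation":[0,-1.2,-0.7],"angular":[0,0,0],"jaw":0},{"translation":[0,-1.2,-0.7],"angular":[0,0,0],"jaw":0},{"translation":[0,-1.2,-0.7],"angular":[0,0,0],"jaw":0},{"translation":[0,-1.2,-0.7],"angular":[0,0,0],"jaw":0}]'; python3 fr.py; python3 -c "
from workcell import ctrl;ctrl.get_image('top')"; python3 fr.py
```

```text
t: 12.1
ee_pos: [452.1, 44.8, 270.7]
orientation: [2.183, 2.257, 0.002]
ft_force: [7.2, -2.9, -5.4]
width: 10.9
grasp_force: 30.0
th 1.0491 r 279.92 F_tan -8.8 F_rad -1.13 w 10.95
th 1.049 r 279.95 F_tan -8.95 F_rad -0.19 w 11.58
```

```bash
python3 -m creep '[{"translation":[0,-0.3,-0.2],"angular":[0,0,0],"jaw":0},{"translation":[0,-0.6,-0.3],"angular":[0,0,0],"jaw":0},{"translation":[0,-0.9,-0.5],"angular":[0,0,0],"jaw":0},{"translation":[0,-1.2,-0.7],"angular":[0,0,0],"jaw":0},{"translation":[0,-1.5,-0.9],"angular":[0,0,0],"jaw":0},{"translation":[0,-1.8,-1.0],"angular":[0,0,0],"jaw":0},{"translation":[0,-1.8,-1.0],"angular":[0,0,0],"jaw":0},{"translation":[0,-1.8,-1.0],"angular":[0,0,0],"jaw":0}]'; python3 fr.py; python3 -c "
from workcell import ctrl;ctrl.get_image('top')"; python3 fr.py
```

```text
t: 13.15
ee_pos: [450.4, 44.7, 271.6]
orientation: [2.183, 2.257, 0.002]
ft_force: [7.8, -1.5, -6.0]
width: 10.9
grasp_force: 30.0
th 1.0561 r 279.92 F_tan -9.69 F_rad -1.47 w 10.9
th 1.056 r 279.95 F_tan -9.44 F_rad -1.39 w 10.89
```

```bash
python3 -m creep '[{"translation":[0,-0.3,-0.2],"angular":[0,0,0],"jaw":0},{"translation":[0,-0.6,-0.3],"angular":[0,0,0],"jaw":0},{"translation":[0,-0.9,-0.5],"angular":[0,0,0],"jaw":0},{"translation":[0,-1.2,-0.7],"angular":[0,0,0],"jaw":0},{"translation":[0,-1.5,-0.8],"angular":[0,0,0],"jaw":0},{"translation":[0,-1.8,-1.0],"angular":[0,0,0],"jaw":0},{"translation":[0,-1.8,-1.0],"angular":[0,0,0],"jaw":0},{"translation":[0,-1.8,-1.0],"angular":[0,0,0],"jaw":0}]'; python3 fr.py; python3 -c "
from workcell import ctrl;ctrl.get_image('top')"; python3 fr.py;python3 arc.py 1.07 1.075 1.08 1.085 1.09
```

```text
t: 14.2
ee_pos: [448.7, 44.7, 272.6]
orientation: [2.183, 2.257, 0.002]
ft_force: [7.8, -2.2, -6.9]
width: 11.0
grasp_force: 30.0
th 1.0631 r 279.93 F_tan -10.07 F_rad -2.28 w 11.04
th 1.0632 r 279.92 F_tan -11.52 F_rad -1.53 w 11.62
1.075 -1.2 -0.7
1.08 -2.5 -1.3
1.085 -3.7 -2.0
1.09 -4.9 -2.6
```

```bash
python3 -m creep '[{"translation":[0,-0.3,-0.2],"angular":[0,0,0],"jaw":0},{"translation":[0,-0.6,-0.3],"angular":[0,0,0],"jaw":0},{"translation":[0,-0.9,-0.5],"angular":[0,0,0],"jaw":0},{"translation":[0,-1.2,-0.7],"angular":[0,0,0],"jaw":0},{"translation":[0,-1.2,-0.7],"angular":[0,0,0],"jaw":0},{"translation":[0,-1.2,-0.7],"angular":[0,0,0],"jaw":0},{"translation":[0,-1.2,-0.7],"angular":[0,0,0],"jaw":0},{"translation":[0,-1.2,-0.7],"angular":[0,0,0],"jaw":0}]'; python3 fr.py; python3 -c "
from workcell import ctrl;a=ctrl.get_image('side')
import cv2;cv2.imwrite('pics/side5.png',a[:,:,::-1])
b=[cv2.resize(i,None,fx=4,fy=4,interpolation=3) for i in (cv2.imread('pics/side0.png')[150:250,380:470],a[150:250,380:470,::-1])]
cv2.imwrite('pics/p5.png',cv2.hconcat(b))"; python3 fr.py
```

```text
t: 15.25
ee_pos: [447.0, 44.6, 273.5]
orientation: [2.184, 2.257, 0.001]
ft_force: [4.7, -3.3, -2.3]
width: 11.0
grasp_force: 30.0
th 1.07 r 279.87 F_tan -5.19 F_rad 0.17 w 10.96
th 1.07 r 279.91 F_tan -5.43 F_rad 0.01 w 10.84
```

View pics/p5.png

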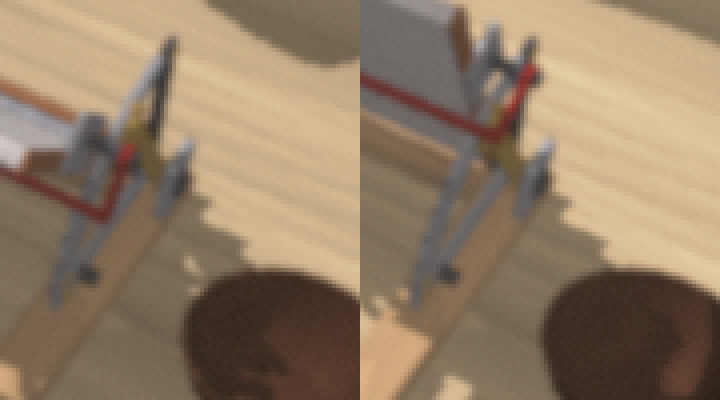

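Push dropped from about 11 N to 5 N, so the ratchet has let go. Now for the rubber stop.

```bash
python3 arc.py 1.075 1.08 1.085 1.09 1.095 1.1 1.105; python3 -m creep '[{"translation":[0,-1.2,-0.7],"angular":[0,0,0],"jaw":0},{"translation":[0,-2.5,-1.3],"angular":[0,0,0],"jaw":0},{"translation":[0,-3.7,-2.0],"angular":[0,0,0],"jaw":0},{"translation":[0,-5.0,-2.6],"angular":[0,0,0],"jaw":0},{"translation":[0,-6.2,-3.2],"angular":[0,0,0],"jaw":0},{"translation":[0,-6.8,-3.5],"angular":[0,0,0],"jaw":0},{"translation":[0,-6.8,-3.5],"angular":[0,0,0],"jaw":0},{"translation":[0,-6.8,-3.5],"angular":[0,0,0],"jaw":0}]'; python3 fr.py; python3 -c "
from workcell import ctrl;ctrl.get_image('top')"; python3 fr.py
```

```text
1.08 -1.2 -0.7
1.085 -2.5 -1.3
1.09 -3.7 -2.0
1.095 -5.0 -2.6
1.1 -6.2 -3.3
1.105 -7.4 -3.9
t: 16.3
ee_pos: [439.9, 44.4, 277.1]
orientation: [2.184, 2.257, 0.001]
ft_force: [3.2, -3.0, 2.4]
width: 11.2
grasp_force: 30.0
th 1.0982 r 279.79 F_tan -1.64 F_rad 3.56 w 11.16
th 1.0982 r 279.78 F_tan -1.82 F_rad 3.54 w 11.02
```

```bash
python3 -m creep '[{"translation":[0,-0.3,-0.4],"angular":[0,0,0],"jaw":0},{"translation":[0,-0.6,-0.6],"angular":[0,0,0],"jaw":0},{"translation":[0,-0.9,-0.8],"angular":[0,0,0],"jaw":0},{"translation":[0,-1.3,-1.0],"angular":[0,0,0],"jaw":0},{"translation":[0,-1.7,-1.2],"angular":[0,0,0],"jaw":0},{"translation":[0,-1.7,-1.2],"angular":[0,0,0],"jaw":0},{"translation":[0,-1.7,-1.2],"angular":[0,0,0],"jaw":0},{"translation":[0,-1.7,-1.2],"angular":[0,0,0],"jaw":0}]'; python3 fr.py; python3 -c "
from workcell import ctrl;ctrl.get_image('top')"; python3 fr.py
```

```text
t: 17.35
ee_pos: [438.1, 44.3, 278.1]
orientation: [2.184, 2.258, 0.0]
ft_force: [3.8, -4.4, 0.7]
width: 11.1
grasp_force: 30.0
th 1.1058 r 279.79 F_tan -2.99 F_rad 2.28 w 11.07
th 1.1058 r 279.78 F_tan -2.07 F_rad 2.88 w 11.34
```

```bash
python3 -m creep '[{"translation":[0,-0.3,-0.2],"angular":[0,0,0],"jaw":0},{"translation":[0,-0.6,-0.3],"angular":[0,0,0],"jaw":0},{"translation":[0,-0.9,-0.5],"angular":[0,0,0],"jaw":0},{"translation":[0,-1.3,-0.7],"angular":[0,0,0],"jaw":0},{"translation":[0,-1.3,-0.7],"angular":[0,0,0],"jaw":0},{"translation":[0,-1.3,-0.7],"angular":[0,0,0],"jaw":0},{"translation":[0,-1.3,-0.7],"angular":[0,0,0],"jaw":0},{"translation":[0,-1.3,-0.7],"angular":[0,0,0],"jaw":0}]'; python3 fr.py; python3 -c "
from workcell import ctrl;ctrl.get_image('top')"; python3 fr.py
```

```text
t: 18.4
ee_pos: [436.7, 44.3, 278.7]
orientation: [2.184, 2.258, -0.0]
ft_force: [2.5, -3.2, 0.8]
width: 11.4
grasp_force: 30.0
th 1.1112 r 279.77 F_tan -1.8 F_rad 1.77 w 11.4
th 1.1112 r 279.79 F_tan -2.12 F_rad 3.52 w 11.55
```

```bash
python3 -m creep '[{"translation":[0,-0.3,-0.2],"angular":[0,0,0],"jaw":0},{"translation":[0,-0.6,-0.3],"angular":[0,0,0],"jaw":0},{"translation":[0,-0.9,-0.5],"angular":[0,0,0],"jaw":0},{"translation":[0,-1.3,-0.7],"angular":[0,0,0],"jaw":0},{"translation":[0,-1.3,-0.7],"angular":[0,0,0],"jaw":0},{"translation":[0,-1.3,-0.7],"angular":[0,0,0],"jaw":0},{"translation":[0,-1.3,-0.7],"angular":[0,0,0],"jaw":0},{"translation":[0,-1.3,-0.7],"angular":[0,0,0],"jaw":0}]'; python3 fr.py; python3 -c "
from workcell import ctrl;ctrl.get_image('top')"; python3 fr.py
```

```text
t: 19.45
ee_pos: [435.4, 44.2, 279.4]
orientation: [2.184, 2.258, -0.0]
ft_force: [3.8, -3.8, -0.1]
width: 11.2
grasp_force: 30.0
th 1.1163 r 279.77 F_tan -3.37 F_rad 1.51 w 11.19
th 1.1163 r 279.78 F_tan -3.02 F_rad 1.52 w 11.02
```

```bash
python3 -m creep '[{"translation":[0,-0.2,-0.1],"angular":[0,0,0],"jaw":0},{"translation":[0,-0.5,-0.2],"angular":[0,0,0],"jaw":0},{"translation":[0,-0.7,-0.4],"angular":[0,0,0],"jaw":0},{"translation":[0,-1.0,-0.5],"angular":[0,0,0],"jaw":0},{"translation":[0,-1.0,-0.5],"angular":[0,0,0],"jaw":0},{"translation":[0,-1.0,-0.5],"angular":[0,0,0],"jaw":0},{"translation":[0,-1.0,-0.5],"angular":[0,0,0],"jaw":0},{"translation":[0,-1.0,-0.5],"angular":[0,0,0],"jaw":0}]'; python3 fr.py; python3 -c "
from workcell import ctrl;ctrl.get_image('top')"; python3 fr.py
```

```text
t: 20.5
ee_pos: [434.5, 44.2, 279.8]
orientation: [2.184, 2.258, -0.0]
ft_force: [4.5, -4.0, 0.1]
width: 11.1
grasp_force: 30.0
th 1.12 r 279.75 F_tan -3.91 F_rad 2.03 w 11.14
th 1.12 r 279.76 F_tan -4.57 F_rad 0.9 w 10.93
```

```bash
python3 -m creep '[{"translation":[0,-0.4,-0.2],"angular":[0,0,0],"jaw":0},{"translation":[0,-0.7,-0.4],"angular":[0,0,0],"jaw":0},{"translation":[0,-1.0,-0.5],"angular":[0,0,0],"jaw":0},{"translation":[0,-1.3,-0.7],"angular":[0,0,0],"jaw":0},{"translation":[0,-1.6,-0.8],"angular":[0,0,0],"jaw":0},{"translation":[0,-1.8,-0.9],"angular":[0,0,0],"jaw":0},{"translation":[0,-1.8,-0.9],"angular":[0,0,0],"jaw":0},{"translation":[0,-1.8,-0.9],"angular":[0,0,0],"jaw":0}]'; python3 fr.py; python3 -c "
from workcell import ctrl;ctrl.get_image('top')"; python3 fr.py; python3 -c "
from workcell import ctrl
print(ctrl.get_obs()['qpos'])"; for a in "1.128 1.12 1.1 1.075 1.05 1.025 1 .975 .95" ".95 .925 .9 .875 .85 .825 .8 .775 .75" ".75 .725 .7 .675 .65 .625 .6 .575 .55";do python3 arc.py $a;echo;done
```

```text
t: 21.55
ee_pos: [432.8, 44.1, 280.6]
orientation: [2.184, 2.257, 0.0]
ft_force: [4.7, -3.5, -2.2]
width: 11.2
grasp_force: 30.0
th 1.1266 r 279.78 F_tan -5.1 F_rad 0.03 w 11.17
th 1.1266 r 279.78 F_tan -5.54 F_rad 0.46 w 11.27
[ 7.44067538e-02  6.09715287e-02  1.96850577e+00 -2.52888473e-04
  1.11170650e+00  4.14534818e-02]
1.12 2.0 1.0
1.1 7.0 3.5
1.075 13.2 6.7
1.05 19.3 10.1
1.025 25.4 13.7
1.0 31.3 17.4
0.975 37.2 21.2
0.95 42.9 25.2

0.925 5.6 4.1
0.9 11.2 8.4
0.875 16.6 12.8
0.85 21.9 17.4
0.825 27.1 22.1
0.8 32.2 26.9
0.775 37.2 31.8
0.75 42.0 36.9

0.725 4.7 5.2
0.7 9.3 10.5
0.675 13.7 15.9
0.65 18.0 21.4
0.625 22.2 27.0
0.6 26.2 32.8
0.575 30.1 38.6
0.55 33.8 44.5
```

```bash
python3 -m creep '[{"translation":[0,-0.8,-0.4],"angular":[0,0,0],"jaw":0},{"translation":[0,-0.8,-0.4],"angular":[0,0,0],"jaw":0},{"translation":[0,2,1],"angular":[0,0,0],"jaw":0},{"translation":[0,7,3.5],"angular":[0,0,0],"jaw":0},{"translation":[0,13.2,6.7],"angular":[0,0,0],"jaw":0},{"translation":[0,19.3,10.1],"angular":[0,0,0],"jaw":0},{"translation":[0,25.4,13.7],"angular":[0,0,0],"jaw":0},{"translation":[0,31.3,17.4],"angular":[0,0,0],"jaw":0}]'; python3 fr.py; python3 arc.py 1.0 .975 .95 .925 .9 .875 .85 .825 .8
```

```text
t: 22.6
ee_pos: [464.4, 45.2, 263.2]
orientation: [2.184, 2.258, 0.0]
ft_force: [3.1, -4.4, 1.0]
width: 11.3
grasp_force: 30.0
th 0.9974 r 279.99 F_tan -1.94 F_rad 2.44 w 11.31
0.975 5.8 3.9
0.95 11.6 7.9
0.925 17.2 12.0
0.9 22.8 16.3
0.875 28.2 20.7
0.85 33.5 25.3
0.825 38.7 29.9
0.8 43.8 34.8
```

```bash
python3 -m creep '[{"translation":[0,5.8,3.9],"angular":[0,0,0],"jaw":0},{"translation":[0,11.6,7.9],"angular":[0,0,0],"jaw":0},{"translation":[0,17.2,12.0],"angular":[0,0,0],"jaw":0},{"translation":[0,22.8,16.3],"angular":[0,0,0],"jaw":0},{"translation":[0,28.2,20.7],"angular":[0,0,0],"jaw":0},{"translation":[0,33.5,25.3],"angular":[0,0,0],"jaw":0},{"translation":[0,38.7,29.9],"angular":[0,0,0],"jaw":0},{"translation":[0,43.8,34.8],"angular":[0,0,0],"jaw":0}]'; python3 fr.py; python3 arc.py .8 .775 .75 .725 .7 .675 .65 .625 .6; python3 arc.py .6 .575 .55 .525 .5 .475 .45 .425 .4
```

```text
t: 23.6
ee_pos: [508.6, 46.8, 228.4]
orientation: [2.184, 2.257, 0.001]
ft_force: [4.6, -3.5, 1.5]
width: 11.6
grasp_force: 30.0
th 0.7964 r 280.35 F_tan -2.15 F_rad 4.15 w 11.61
0.775 5.0 4.9
0.75 9.8 10.0
0.725 14.5 15.2
0.7 19.1 20.5
0.675 23.5 25.9
0.65 27.8 31.4
0.625 32.0 37.0
0.6 36.0 42.8
0.575 3.9 5.8
0.55 7.6 11.7
0.525 11.2 17.8
0.5 14.6 23.9
0.475 17.9 30.0
0.45 21.0 36.3
0.425 24.0 42.7
0.4 26.8 49.1
```

```bash
python3 -m creep '[{"translation":[0,5.4,4.6],"angular":[0,0,0],"jaw":0},{"translation":[0,10.2,9.7],"angular":[0,0,0],"jaw":0},{"translation":[0,14.9,14.9],"angular":[0,0,0],"jaw":0},{"translation":[0,19.5,20.2],"angular":[0,0,0],"jaw":0},{"translation":[0,23.9,25.6],"angular":[0,0,0],"jaw":0},{"translation":[0,28.2,31.1],"angular":[0,0,0],"jaw":0},{"translation":[0,32.4,36.7],"angular":[0,0,0],"jaw":0},{"translation":[0,36.4,42.5],"angular":[0,0,0],"jaw":0}]'; python3 fr.py
```

```text
t: 24.6
ee_pos: [544.8, 48.0, 185.7]
orientation: [2.184, 2.257, 0.001]
ft_force: [4.8, -3.0, -0.9]
width: 11.4
grasp_force: 30.0
th 0.5964 r 280.73 F_tan -3.39 F_rad 3.33 w 11.42
```

```bash
python3 -m creep '[{"translation":[0,4.2,5.6],"angular":[0,0,0],"jaw":0},{"translation":[0,8.0,11.5],"angular":[0,0,0],"jaw":0},{"translation":[0,11.6,17.6],"angular":[0,0,0],"jaw":0},{"translation":[0,15.0,23.7],"angular":[0,0,0],"jaw":0},{"translation":[0,18.3,29.8],"angular":[0,0,0],"jaw":0},{"translation":[0,21.4,36.1],"angular":[0,0,0],"jaw":0},{"translation":[0,24.4,42.5],"angular":[0,0,0],"jaw":0},{"translation":[0,27.2,48.9],"angular":[0,0,0],"jaw":0}]'; python3 fr.py; python3 arc.py .4 .38 .36 .34 .32 .3 .28 .26 .24;python3 arc.py .24 .22 .205 .19 .18 .17 .16 .15 .14
```

```text
t: 25.6
ee_pos: [571.7, 48.9, 136.6]
orientation: [2.185, 2.258, 0.001]
ft_force: [5.4, -2.5, -1.6]
width: 11.2
grasp_force: 30.0
th 0.3968 r 281.06 F_tan -3.49 F_rad 4.25 w 11.18
0.38 2.1 5.2
0.36 4.2 10.4
0.34 6.1 15.7
0.32 7.9 21.0
0.3 9.6 26.3
0.28 11.2 31.7
0.26 12.7 37.1
0.24 14.1 42.5
0.22 1.3 5.5
0.205 2.2 9.6
0.19 3.0 13.7
0.18 3.5 16.4
0.17 4.0 19.2
0.16 4.4 21.9
0.15 4.9 24.7
0.14 5.3 27.5
```

```bash
python3 -m creep '[{"translation":[0,2.5,5.1],"angular":[0,0,0],"jaw":0},{"translation":[0,4.6,10.3],"angular":[0,0,0],"jaw":0},{"translation":[0,6.6,15.6],"angular":[0,0,0],"jaw":0},{"translation":[0,8.4,20.9],"angular":[0,0,0],"jaw":0},{"translation":[0,10.1,26.2],"angular":[0,0,0],"jaw":0},{"translation":[0,11.7,31.6],"angular":[0,0,0],"jaw":0},{"translation":[0,13.2,37.0],"angular":[0,0,0],"jaw":0},{"translation":[0,14.6,42.4],"angular":[0,0,0],"jaw":0}]'; python3 fr.py
```

```text
t: 26.6
ee_pos: [585.8, 49.4, 94.5]
orientation: [-2.184, -2.258, 0.0]
ft_force: [2.9, 0.0, 0.6]
width: 11.2
grasp_force: 30.0
th 0.2388 r 281.24 F_tan -0.12 F_rad 2.96 w 11.24
```

```bash
python3 -m creep '[{"translation":[0,1.3,5.5],"angular":[0,0,0],"jaw":0},{"translation":[0,2.2,9.6],"angular":[0,0,0],"jaw":0},{"translation":[0,3.0,13.7],"angular":[0,0,0],"jaw":0},{"translation":[0,3.5,16.4],"angular":[0,0,0],"jaw":0},{"translation":[0,4.0,19.2],"angular":[0,0,0],"jaw":0},{"translation":[0,4.4,21.9],"angular":[0,0,0],"jaw":0},{"translation":[0,4.9,24.7],"angular":[0,0,0],"jaw":0},{"translation":[0,5.3,27.5],"angular":[0,0,0],"jaw":0}]'; python3 fr.py
```

```text
t: 27.6
ee_pos: [591.2, 49.5, 67.2]
orientation: [2.185, 2.258, 0.0]
ft_force: [3.9, 1.4, -3.7]
width: 11.7
grasp_force: 30.0
th 0.1398 r 281.4 F_tan -4.22 F_rad 3.42 w 11.7
```

```bash
python3 -m creep '[{"translation":[0,0.2,1.2],"angular":[0,0,0],"jaw":0},{"translation":[0,0.4,2.4],"angular":[0,0,0],"jaw":0},{"translation":[0,0.5,3.6],"angular":[0,0,0],"jaw":0},{"translation":[0,0.7,4.8],"angular":[0,0,0],"jaw":0},{"translation":[0,0.8,6.0],"angular":[0,0,0],"jaw":0},{"translation":[0,0.9,7.2],"angular":[0,0,0],"jaw":0},{"translation":[0,1.0,8.0],"angular":[0,0,0],"jaw":0},{"translation":[0,1.0,8.0],"angular":[0,0,0],"jaw":0}]'; python3 fr.py
```

```text
t: 28.6
ee_pos: [592.2, 49.5, 59.3]
orientation: [2.185, 2.258, 0.0]
ft_force: [4.5, 2.4, -5.1]
width: 11.3
grasp_force: 30.0
th 0.1114 r 281.41 F_tan -5.54 F_rad 4.01 w 11.33
```

```bash
python3 -m creep '[{"translation":[0,0,0.6],"angular":[0,0,0],"jaw":0},{"translation":[0,0.1,1.2],"angular":[0,0,0],"jaw":0},{"translation":[0,0.1,1.8],"angular":[0,0,0],"jaw":0},{"translation":[0,0.2,2.4],"angular":[0,0,0],"jaw":0},{"translation":[0,0.3,3.0],"angular":[0,0,0],"jaw":0},{"translation":[0,0.3,3.5],"angular":[0,0,0],"jaw":0},{"translation":[0,0.3,3.5],"angular":[0,0,0],"jaw":0},{"translation":[0,0.3,3.5],"angular":[0,0,0],"jaw":0}]'; python3 fr.py
```

```text
t: 29.6
ee_pos: [592.5, 49.5, 55.9]
orientation: [2.184, 2.258, 0.0]
ft_force: [4.4, 2.6, -4.4]
width: 11.3
grasp_force: 30.0
th 0.0993 r 281.44 F_tan -4.84 F_rad 4.02 w 11.29
```

```bash
python3 -m creep '[{"translation":[0,0,0.5],"angular":[0,0,0],"jaw":0},{"translation":[0,0,1.0],"angular":[0,0,0],"jaw":0},{"translation":[0,0.1,1.5],"angular":[0,0,0],"jaw":0},{"translation":[0,0.1,2],"angular":[0,0,0],"jaw":0},{"translation":[0,0.1,2.5],"angular":[0,0,0],"jaw":0},{"translation":[0,0.1,2.5],"angular":[0,0,0],"jaw":0},{"translation":[0,0.1,2.5],"angular":[0,0,0],"jaw":0},{"translation":[0,0.1,2.5],"angular":[0,0,0],"jaw":0}]'; python3 fr.py
```

```text
t: 30.6
ee_pos: [592.7, 49.5, 54.7]
orientation: [2.184, 2.258, 0.001]
ft_force: [-0.3, 2.8, 9.3]
width: 11.4
grasp_force: 30.0
th 0.0949 r 281.47 F_tan 9.32 F_rad 0.64 w 11.36
```

```bash
python3 arc.py .095 .1 .11 .125 .145 .165 .185 .205 .225;python3 arc.py .225 .245 .265 .285 .305 .325 .345 .365 .375; python3 arc.py .37 .38 .39 .4 .41 .42 .43 .435
```

```text
0.1 -0.1 -1.4
0.11 -0.4 -4.2
0.125 -0.9 -8.3
0.145 -1.7 -13.9
0.165 -2.5 -19.4
0.185 -3.5 -24.9
0.205 -4.6 -30.4
0.225 -5.8 -35.9
0.245 -1.3 -5.4
0.265 -2.7 -10.9
0.285 -4.2 -16.3
0.305 -5.9 -21.6
0.325 -7.6 -26.9
0.345 -9.4 -32.2
0.365 -11.4 -37.5
0.375 -12.4 -40.1
0.38 -1.0 -2.6
0.39 -2.1 -5.2
0.4 -3.2 -7.8
0.41 -4.3 -10.4
0.42 -5.4 -12.9
0.43 -6.5 -15.5
0.435 -7.1 -16.7
```

```bash
python3 -m creep '[{"translation":[0,-0.1,-1.4],"angular":[0,0,0],"jaw":0},{"translation":[0,-0.4,-4.2],"angular":[0,0,0],"jaw":0},{"translation":[0,-0.9,-8.4],"angular":[0,0,0],"jaw":0},{"translation":[0,-1.7,-13.9],"angular":[0,0,0],"jaw":0},{"translation":[0,-2.5,-19.4],"angular":[0,0,0],"jaw":0},{"translation":[0,-3.5,-24.9],"angular":[0,0,0],"jaw":0},{"translation":[0,-4.6,-30.4],"angular":[0,0,0],"jaw":0},{"translation":[0,-5.8,-35.9],"angular":[0,0,0],"jaw":0}]'; python3 fr.py
```

```text
t: 31.6
ee_pos: [587.1, 49.3, 89.1]
orientation: [2.184, 2.257, 0.001]
ft_force: [6.1, 3.8, -4.3]
width: 11.1
grasp_force: 30.0
th 0.2188 r 281.31 F_tan -5.58 F_rad 5.13 w 11.07
```

```bash
python3 -m creep '[{"translation":[0,-1.1,-5.5],"angular":[0,0,0],"jaw":0},{"translation":[0,-2.4,-11],"angular":[0,0,0],"jaw":0},{"translation":[0,-3.9,-16.4],"angular":[0,0,0],"jaw":0},{"translation":[0,-5.6,-21.7],"angular":[0,0,0],"jaw":0},{"translation":[0,-7.3,-27.0],"angular":[0,0,0],"jaw":0},{"translation":[0,-9.1,-32.3],"angular":[0,0,0],"jaw":0},{"translation":[0,-11.1,-37.6],"angular":[0,0,0],"jaw":0},{"translation":[0,-12.1,-40.2],"angular":[0,0,0],"jaw":0}]'; python3 fr.py
```

```text
t: 32.6
ee_pos: [574.7, 48.9, 129.4]
orientation: [2.184, 2.258, 0.001]
ft_force: [5.5, 2.3, -3.7]
width: 11.2
grasp_force: 30.0
th 0.3689 r 281.1 F_tan -5.41 F_rad 3.86 w 11.18
```

```bash
python3 -m creep '[{"translation":[0,-1.0,-2.6],"angular":[0,0,0],"jaw":0},{"translation":[0,-2.1,-5.2],"angular":[0,0,0],"jaw":0},{"translation":[0,-3.2,-7.8],"angular":[0,0,0],"jaw":0},{"translation":[0,-4.3,-10.4],"angular":[0,0,0],"jaw":0},{"translation":[0,-5.4,-12.9],"angular":[0,0,0],"jaw":0},{"translation":[0,-6.5,-15.5],"angular":[0,0,0],"jaw":0},{"translation":[0,-7.6,-18.1],"angular":[0,0,0],"jaw":0},{"translation":[0,-8.2,-19.5],"angular":[0,0,0],"jaw":0}]'; python3 fr.py;python3 arc.py .445 .44 .43 .42 .415 .41 .405 .4 .395
```

```text
t: 33.6
ee_pos: [566.3, 48.6, 148.6]
orientation: [-2.185, -2.258, -0.0]
ft_force: [4.0, 2.1, -5.0]
width: 10.9
grasp_force: 30.0
th 0.4435 r 280.97 F_tan -6.27 F_rad 1.52 w 10.86
0.44 0.6 1.3
0.43 1.8 3.8
0.42 2.9 6.4
0.415 3.5 7.6
0.41 4.1 8.9
0.405 4.6 10.2
0.4 5.2 11.5
0.395 5.7 12.8
```

Now lower gently to .415 and feel for the ratchet.

```bash
python3 -m creep '[{"translation":[0,0.6,1.3],"angular":[0,0,0],"jaw":0},{"translation":[0,1.2,2.5],"angular":[0,0,0],"jaw":0},{"translation":[0,1.8,3.8],"angular":[0,0,0],"jaw":0},{"translation":[0,2.3,5.1],"angular":[0,0,0],"jaw":0},{"translation":[0,2.9,6.4],"angular":[0,0,0],"jaw":0},{"translation":[0,3.5,7.6],"angular":[0,0,0],"jaw":0},{"translation":[0,3.5,7.6],"angular":[0,0,0],"jaw":0},{"translation":[0,3.5,7.6],"angular":[0,0,0],"jaw":0}]'; python3 fr.py
```

```text
t: 34.6
ee_pos: [569.7, 48.8, 141.2]
orientation: [-2.184, -2.258, 0.0]
ft_force: [3.1, 4.0, -5.0]
width: 11.3
grasp_force: 30.0
th 0.4145 r 281.01 F_tan -5.88 F_rad 0.92 w 11.31
```

```bash
python3 -m creep '[{"translation":[0,0.2,0.5],"angular":[0,0,0],"jaw":0},{"translation":[0,0.5,1.1],"angular":[0,0,0],"jaw":0},{"translation":[0,0.8,1.6],"angular":[0,0,0],"jaw":0},{"translation":[0,1.0,2.1],"angular":[0,0,0],"jaw":0},{"translation":[0,1.1,2.6],"angular":[0,0,0],"jaw":0},{"translation":[0,1.1,2.6],"angular":[0,0,0],"jaw":0},{"translation":[0,1.1,2.6],"angular":[0,0,0],"jaw":0},{"translation":[0,1.1,2.6],"angular":[0,0,0],"jaw":0}]'; python3 fr.py
```

```text
t: 35.6
ee_pos: [570.8, 48.8, 138.7]
orientation: [-2.184, -2.258, 0.0]
ft_force: [3.2, 3.2, -5.5]
width: 11.3
grasp_force: 30.0
th 0.4048 r 281.04 F_tan -6.33 F_rad 0.93 w 11.27
```

```bash
python3 -m creep '[{"translation":[0,0.2,0.5],"angular":[0,0,0],"jaw":0},{"translation":[0,0.5,1.1],"angular":[0,0,0],"jaw":0},{"translation":[0,0.8,1.6],"angular":[0,0,0],"jaw":0},{"translation":[0,1.0,2.1],"angular":[0,0,0],"jaw":0},{"translation":[0,1.0,2.1],"angular":[0,0,0],"jaw":0},{"translation":[0,1.0,2.1],"angular":[0,0,0],"jaw":0},{"translation":[0,1.0,2.1],"angular":[0,0,0],"jaw":0},{"translation":[0,1.0,2.1],"angular":[0,0,0],"jaw":0}]'; python3 fr.py
```

```text
t: 36.6
ee_pos: [571.6, 48.8, 137.0]
orientation: [-2.184, -2.257, 0.001]
ft_force: [-4.7, 3.1, 5.2]
width: 11.0
grasp_force: 30.0
th 0.3983 r 281.11 F_tan 6.54 F_rad -2.21 w 11.01
```

```bash
python3 -m creep '[{"translation":[0,-0.3,-0.6],"angular":[0,0,0],"jaw":0},{"translation":[0,-0.3,-0.6],"angular":[0,0,0],"jaw":0},{"translation":[0,-0.3,-0.6],"angular":[0,0,0],"jaw":0},{"translation":[0,-0.3,-0.6],"angular":[0,0,0],"jaw":0},{"translation":[0,-0.3,-0.6],"angular":[0,0,0],"jaw":0},{"translation":[0,-0.3,-0.6],"angular":[0,0,0],"jaw":0},{"translation":[0,-0.3,-0.6],"angular":[0,0,0],"jaw":0},{"translation":[0,-0.3,-0.6],"angular":[0,0,0],"jaw":0}]'; python3 fr.py
```

```text
t: 37.6
ee_pos: [571.5, 48.8, 137.2]
orientation: [-2.184, -2.258, 0.0]
ft_force: [-3.8, 3.4, 3.0]
width: 11.3
grasp_force: 30.0
th 0.399 r 281.08 F_tan 4.22 F_rad -2.2 w 11.31
```

```bash
python3 -m creep '[{"translation":[0,-0.2,-0.5],"angular":[0,0,0],"jaw":0},{"translation":[0,-0.4,-1.0],"angular":[0,0,0],"jaw":0},{"translation":[0,-0.4,-1.0],"angular":[0,0,0],"jaw":0},{"translation":[0,-0.4,-1.0],"angular":[0,0,0],"jaw":0},{"translation":[0,-0.4,-1.0],"angular":[0,0,0],"jaw":0},{"translation":[0,-0.4,-1.0],"angular":[0,0,0],"jaw":0},{"translation":[0,-0.4,-1.0],"angular":[0,0,0],"jaw":0},{"translation":[0,-0.4,-1.0],"angular":[0,0,0],"jaw":0}]'; python3 fr.py
```

```text
t: 38.6
ee_pos: [571.2, 48.8, 138.1]
orientation: [-2.184, -2.258, 0.0]
ft_force: [-2.1, 2.9, -4.7]
width: 11.2
grasp_force: 30.0
th 0.4026 r 281.12 F_tan -3.55 F_rad -3.64 w 11.23
```

```bash
python3 -m creep '[{"translation":[0,0.1,0.3],"angular":[0,0,0],"jaw":0},{"translation":[0,0.2,0.5],"angular":[0,0,0],"jaw":0},{"translation":[0,0.2,0.5],"angular":[0,0,0],"jaw":0},{"translation":[0,0.2,0.5],"angular":[0,0,0],"jaw":0},{"translation":[0,0.2,0.5],"angular":[0,0,0],"jaw":0},{"translation":[0,0.2,0.5],"angular":[0,0,0],"jaw":0},{"translation":[0,0.2,0.5],"angular":[0,0,0],"jaw":0},{"translation":[0,0.2,0.5],"angular":[0,0,0],"jaw":0}]'; python3 fr.py
```

```text
t: 39.6
ee_pos: [571.3, 48.8, 137.8]
orientation: [-2.184, -2.258, 0.0]
ft_force: [-4.3, 2.6, -2.4]
width: 10.9
grasp_force: 30.0
th 0.4012 r 281.12 F_tan -0.53 F_rad -4.81 w 10.88
```

The ratchet carries the weight, so I open the jaw slowly and then retreat straight up.

```bash
python3 -m creep '[{"translation":[0,0,0],"angular":[0,0,0],"jaw":0.16},{"translation":[0,0,0],"angular":[0,0,0],"jaw":0.2},{"translation":[0,0,0],"angular":[0,0,0],"jaw":0.24},{"translation":[0,0,0],"angular":[0,0,0],"jaw":0.27},{"translation":[0,0,0],"angular":[0,0,0],"jaw":0.27},{"translation":[0,0,0],"angular":[0,0,0],"jaw":0.27},{"translation":[0,0,0],"angular":[0,0,0],"jaw":0.27},{"translation":[0,0,-1],"angular":[0,0,0],"jaw":0.27}]'; python3 fr.py
```

```text
t: 40.6
ee_pos: [571.4, 48.8, 138.7]
orientation: [-2.184, -2.258, 0.0]
ft_force: [1.0, -0.0, 1.0]
width: 23.4
grasp_force: 0.0
th 0.4042 r 281.6 F_tan 0.55 F_rad 1.34 w 23.36
```

```bash
python3 -m creep '[{"translation":[0,0,-5],"angular":[0,0,0],"jaw":0.27},{"translation":[0,0,-12],"angular":[0,0,0],"jaw":0.27},{"translation":[0,0,-22],"angular":[0,0,0],"jaw":0.27},{"translation":[0,0,-40],"angular":[0,0,0],"jaw":0.27},{"translation":[0,0,-65],"angular":[0,0,0],"jaw":0.27},{"translation":[0,0,-95],"angular":[0,0,0],"jaw":0.27},{"translation":[0,0,-125],"angular":[0,0,0],"jaw":0.27},{"translation":[0,0,-140],"angular":[0,0,0],"jaw":0.27}]'
python3 - <<'E'
from h import *
import cv2
a=ctrl.get_image("side")
b=cv2.resize(a[60:280,190:500],None,fx=2.4,fy=2.4,interpolation=cv2.INTER_CUBIC)
for p in proj("side",world([422.6,43.6,.033],[hb(.4,54),hb(.4,-54),hb(.25,54)])): cv2.circle(b,tuple(int(v) for v in (p-[190,60])*2.4),4,(0,255,0),1)
cv2.imwrite("pics/p6.png",b[:,:,::-1])
E
```

```text
t: 41.6
ee_pos: [572.3, 48.8, 281.6]
orientation: [2.183, 2.256, 0.004]
ft_force: [1.4, -0.6, 0.1]
width: 23.3
grasp_force: 0.0
```

View pics/p6.png

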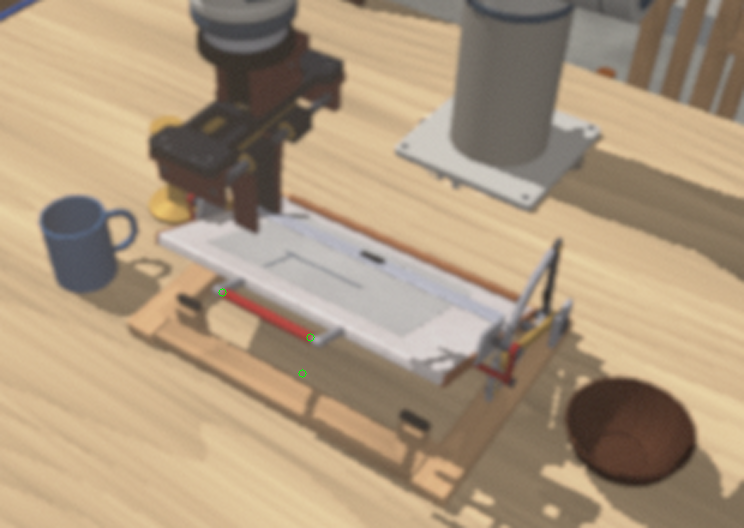

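The red handle's ends (222,292) and (310,338) lie on the positions predicted for 0.40 rad. The mug, bowl and candlestick are where they were, and the gripper is clear.

```bash
python3 -c "
from workcell import ctrl
print(ctrl.close_job())"
```

```text
the job is handed in; nothing more can be done
None
```

The board stands at the second notch (about 0.40 rad) and the job is handed in. It was released at the top stop, lowered onto its rests and raised again, and nothing around it was moved; while settling it in the notch I briefly pressed down with about 6.5 N before easing off and letting go.

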